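# Set out a calculator assembly kit on the layout board

### The job

Set out the parts on the green layout board, each in the middle of its painted cell: the steel bracket between the two calculator cases, the orange key cap sprue in the cell directly in front of the cream case, and the loose smoky lens in the cell directly behind the blue case (front is the board's red-striped edge), all three lying as they do now, top face up, with their long sides parallel to the red edge. Stand the battery spring upright on the middle of the bracket's top. Let go of everything, and leave the lens rack, the screwdriver and the jar where they are.

Things in the scene. Friction and masses are not known exactly. Their poses are not given: they have to be found in the camera images.
- sprue: Loose orange plastic key cap sprue, 68 x 34 x 14 mm: eight square-topped caps 14 mm high in two rows of four, joined by a low middle runner 72 mm long. Long side along its x, 34 mm across its y over the outer cap faces (flat, good to grip). Origin: centre of its underside, z up. Starts flat on the table, 30 g.
- spring: Loose nickel battery spring, a stiff upright coil on a black plastic core, 24 mm in diameter and 28 mm high, that behaves as a rigid cylinder. Origin: centre of its underside, z along its axis (up). Starts standing on the table, 15 g.
- bracket: Loose dull steel chassis bracket, an upturned shallow tray: flat top plate 56 mm (its x) by 36 mm (its y), 25 mm high, open below. Side skirts along both 56 mm sides reach from the top to 6 mm above its underside: grip across the 36 mm. Origin: centre of its underside, z up; the top surface is 25 mm above the origin. About 90 g.
- lens: The only loose display lens: smoky dark grey plate lying flat on the table, 64 mm (its x) by 24 mm (its y) by 8 mm thick. Origin: centre of its underside, z up. 20 g.
- board: Fixed green layout board, 295 mm (its x) by 300 mm (its y), 6 mm thick, with 3 by 3 white-lined cells, each 93 mm along x, 95 mm along y. Origin: centre of its underside, below the middle cell's centre; top surface 6 mm above. x points to the back, away from the red stripe on the front edge; y is parallel to that edge, z up. The red edge faces the robot within 15 degrees.
- cream_case: Fixed cream lower calculator case, an open shell 98 mm (its x) by 62 mm (its y) by 22 mm high, in the left or the right cell of the board's middle row (its centre 95 mm from the middle cell's centre). Origin: centre of its underside, on the board's top surface; axes parallel to the board's. The cell in front of it is centred 93 mm along its -x.
- blue_case: Fixed blue lower calculator case, the same shape and size as the cream one, in the other side cell of the middle row. Origin: centre of its underside, on the board's top surface; axes parallel to the board's. The cell behind it is centred 93 mm along its +x.
- rack: Bystander: wooden rack of slotted upright ribs with six smoky lenses standing in it, about 90 x 160 mm and 59 mm high. Origin: centre of its underside. Leave it alone.
- screwdriver: Bystander: screwdriver lying on the table, 160 mm long. Leave it alone.
- jar: Bystander: amber screw jar with a steel cap, 56 mm in diameter, 65 mm high. Origin: centre of its underside. Leave it alone.
Not all that is in view belongs to the job. Of the things shaped like the lens, the grey one is meant. Several things have the shape of the bracket; the one meant has the colours described above.

How it is judged:
At the end, for the whole second after the job is handed in: Bracket, sprue and lens within 14 mm (board x and y) of the middles of their cells, flat on the board, right way up, long sides within 14 degrees of the red edge; spring upright on the bracket within 10 mm of its middle; all released and at rest; bystanders moved under 15 mm (x of bracket in the frame of board between -0.014 and 0.014 m and y of bracket in the frame of board between -0.014 and 0.014 m and z of bracket in the frame of board between 0.002 and 0.01 m and angle between each of bracket, sprue, lens, spring's own z axis and vertical below 0.12 rad and angle between the x axis of each of bracket, sprue, lens and the y axis of board, either way round below 0.25 rad and x of sprue in the frame of cream_case between -0.107 and -0.079 m and y of sprue in the frame of cream_case between -0.014 and 0.014 m and z of sprue in the frame of cream_case between -0.004 and 0.004 m and x of lens in the frame of blue_case between 0.079 and 0.107 m and y of lens in the frame of blue_case between -0.014 and 0.014 m and z of lens in the frame of blue_case between -0.004 and 0.004 m and horizontal distance between spring and bracket below 0.01 m and z of spring in the frame of bracket between 0.021 and 0.029 m and linear speed of each of bracket, sprue, lens, spring below 0.01 m/s and angular speed of each of bracket, sprue, lens, spring below 0.1 rad/s); the robot touches nothing.
It fails at once if the rack is pushed out of its place (distance of rack from where it was at the start of the episode above 0.015 m).
It fails at once if the screwdriver is pushed out of its place (distance of screwdriver from where it was at the start of the episode above 0.015 m).
It fails at once if the jar is pushed out of its place (distance of jar from where it was at the start of the episode above 0.015 m).
It also fails if it takes over 109 s, if anything falls off the work surface, if the arm or the gripper's body presses on something with over 40 N, if the wrist force passes 120 N, or if a joint passes its speed limit or range.

### The arm

A 6-joint arm with a two-finger parallel gripper is mounted at the origin on the work surface. World frame = base frame: x ahead of the robot, y to its left, z up, the work surface at z = 0. Lengths are in m, angles in rad, forces in N, time in s.
With the tool pointing down it reaches from about 0.375 to 0.975 m from the base axis. Payload 3.8 kg.
Tool frame: the origin (TCP) lies at the very end of the fingers, on their centre line; the grasp point (between the pads) lies 19 mm behind it; z points along the fingers, y is the line along which they close (so a half turn about z gives the same grasp; the last joint's range is limited). The gripper opens to 85 mm and grips with 20 to 120 N. Pads are 22 mm wide; open, the fingers measure 114 mm over their backs; the gripper's body (76 mm by 85 mm) begins 54 mm behind the grasp point. The pads swing forward as they close: fully open they stand 13 mm farther back than shut.
Start: joints at [-1.249, 0.264, 1.604, -0, 1.274, -0.037], TCP at [0.237, -0.632, 0.231] pointing down, gripper open.
Joint ranges: [-2.63, 2.63], [-0.94, 2.18], [0.31, 2.57], [-1.31, 4.45], [0, 2.66], [-2.55, 2.55]. Speed limits (rad/s): [2.57, 2.57, 3.14, 3.14, 3.14, 3.14].

### API

Orientations are given as a rotation vector (axis times angle).
In Python, from workcell import bot gives the robot as it stands.
- The arm moves only by the shell command python3 -m creep 'ROWS' [FORCE]. ROWS is JSON, a list of rows, each a list of 5 numbers: the shift along the tool's x, y, z in units of 0.05 m (1.0 is 0.05 m), then the turn about the tool's z in units of 0.1 rad (1.0 is 0.1 rad), then the opening, from 0 (shut) to 1 (fully open). In form: [[tx, ty, tz, spin, hand], ...]. A call has 1 to 20 rows; each row shifts and turns the commanded pose from where the row before left it, along the tool's axes as they then stand; what a row does not reach is not made up. A row lasts 1/8 s, in which the tool goes at most 62.5 mm and 10.7 degrees, less where a joint would pass 70% of its speed; a pose out of reach is approached as far as the arm can. A call with a number of a shift or a turn outside -1 to 1 is refused whole. A call with a gripper value outside its range is refused whole. The fingers move at their own pace and stop on an object; FORCE is the grip in N (left out, the last holds). Time passes only in rows, so rows that do not move let the fingers close. It gives the time, the measured TCP pose, the force, the opening and the grip force at its end, in the units of the state.
- bot.read_state(): the state, without advancing time (a new reading comes with each control period).
- bot.read_camera(name): name is "side" or "top" or "wrist"; returns a dict with "pixels" (480x640x3 uint8, red, green, blue), "vfov" (degrees; the focal length in pixels is half the picture's height over the tangent of half this angle, whatever the lens; pixels are square), "cx", "cy" (the principal point, pixels), "dist_coeffs" ([k1, k2, p1, p2, k3] as OpenCV has them; the pictures are not rectified), "world_to_cam" (4x4, takes a point from world to camera coordinates). Camera axes: x right, y down, z forward; pixel columns grow to the right and rows downward; lengths in m; the calibration is good to about 2 mm. A picture is of the moment at which its call begins. There is no depth.
- bot.finish_job(): hands the job in; it is judged then, once.
Trained networks look in a picture, given as the dict that the camera call returned (one of the last four; its "shot" number tells which), for a name from the list of things; names that differ only in an ending like _2 or _b are one class to them, and where a whole thing is asked for, a point or a joint stands for the part that bears it (a point fixed in the world has none). Each returns a list of dicts, best first, with "score" (0 to 1); they miss things now and then, are a little off and sometimes report something else, mostly with a low value. They report only what shows in the picture. A call takes as long as a camera call. They do not tell look-alikes from the thing itself.
- bot.look_for(target, picture): "bbox" ([left, top, right, bottom] in pixels, round what is visible of it).
- bot.regions_of(target, picture): "mask" (480x640 bool, what is visible of it) and "bbox" ([left, top, right, bottom] in pixels, round what is visible of it).
The state is a dict: "time": time; "q": joint angles; "joint_vel": joint speeds; "joint_torque": joint torques, N m; "tool_pos": TCP position; "tcp_rot": TCP orientation; "wrist_force": force on the tool from outside, world axes, zero at the start; "torque": the same for the moment, N m; "width": opening from 0.0 (shut) to 1.0 (fully open); "grip_force": force on a finger pad.
Only numpy, scipy, OpenCV 4.12 (cv2) and the standard library are available. Lean on these libraries where they do the work, as an engineer would, in place of code of your own. Each camera call takes 0.05 s, during which the arm holds its last target. There are 200 camera calls.

## Working session

There is one attempt and no reset: what is moved stays moved. The work goes in short steps, Python scripts to look and compute and a shell command to move; the robot and the scene stay as the last step left them, time stands still between calls to the robot, and variables do not carry over. Pictures are saved under pics/ and viewed, at most 17 in all, crops included, and the job is handed in when it is done.

```bash
mkdir -p pics; ls; cat > h.py <<'E'
import numpy as np, cv2
from workcell import bot
from scipy.spatial.transform import Rotation as R
def K(p):
    f=240/np.tan(np.radians(p["vfov"])/2); return np.array([[f,0,p["cx"]],[0,f,p["cy"]],[0,0,1.]])
def to_z(p,uv,z):
    n=cv2.undistortPoints(np.array(uv,float).reshape(-1,1,2),K(p),np.array(p["dist_coeffs"],float)).reshape(-1,2)
    T=np.array(p["world_to_cam"]);Rw=T[:3,:3].T;c=-Rw@T[:3,3]
    d=np.c_[n,np.ones(len(n))]@Rw.T
    return c+d*((z-c[2])/d[:,2])[:,None]
def ray(p,uv):
    a=to_z(p,uv,0.)[0];T=np.array(p["world_to_cam"]);c=-T[:3,:3].T@T[:3,3];return c,(a-c)/np.linalg.norm(a-c)
def meet(r1,r2):
    A=np.array([r1[1],-r2[1]]).T;s=np.linalg.lstsq(A,r2[0]-r1[0],rcond=None)[0]
    a=r1[0]+s[0]*r1[1];b=r2[0]+s[1]*r2[1];return (a+b)/2,np.linalg.norm(a-b)
def proj(p,X):
    T=np.array(p["world_to_cam"]);return cv2.projectPoints(np.array(X,float).reshape(-1,1,3),cv2.Rodrigues(T[:3,:3])[0],T[:3,3],K(p),np.array(p["dist_coeffs"],float))[0].reshape(-1,2)
def save(p,n): cv2.imwrite("pics/"+n,p["pixels"][:,:,::-1])
E
python3 - <<'E'
from h import *
for n in ("top","side"):
    p=bot.read_camera(n);save(p,n+"0.png")
    T=np.array(p["world_to_cam"]);print(n,-T[:3,:3].T@T[:3,3],p["dist_coeffs"])
    for t in "sprue spring bracket lens board cream_case blue_case rack screwdriver jar".split():
        print(t,[(round(r["score"],2),[int(x) for x in r["bbox"]]) for r in bot.look_for(t,p)][:6])
print(bot.read_state())
E
```

```text
pics
top [ 0.37464714 -0.0190016   1.2150181 ] [0.00405039 0.         0.         0.         0.        ]
sprue [(0.98, [148, 216, 179, 254])]
spring [(0.59, [466, 299, 478, 313])]
bracket [(0.98, [459, 206, 489, 240]), (0.93, [500, 253, 533, 281])]
lens [(0.84, [136, 292, 164, 324]), (0.79, [152, 348, 190, 373])]
board [(0.78, [249, 177, 414, 343])]
cream_case [(0.84, [364, 226, 402, 279])]
blue_case [(0.71, [264, 238, 300, 285])]
rack [(0.59, [128, 133, 213, 185])]
screwdriver [(0.79, [331, 128, 415, 144])]
jar [(0.64, [490, 143, 525, 177]), (0.15, [127, 135, 214, 187])]
side [0.21035804 0.55946686 0.90194117] [0.03020383 0.         0.         0.         0.        ]
sprue [(0.76, [205, 334, 239, 371])]
spring [(0.46, [431, 192, 443, 207])]
bracket [(0.84, [368, 162, 391, 182]), (0.81, [411, 154, 436, 176]), (0.52, [125, 260, 210, 348])]
lens [(0.75, [320, 401, 336, 438]), (0.64, [253, 399, 289, 415])]
board [(0.64, [240, 191, 427, 338])]
cream_case [(0.58, [330, 208, 383, 245])]
blue_case [(0.89, [288, 258, 342, 305])]
rack [(0.92, [119, 261, 213, 348]), (0.23, [243, 188, 425, 339])]
screwdriver [(0.87, [270, 159, 294, 184])]
jar [(0.61, [340, 117, 362, 151])]
{'time': 1.1, 'q': array([-1.24889715e+00,  2.63909053e-01,  1.60402899e+00, -6.04694143e-06,
        1.27366205e+00, -3.69074804e-02]), 'joint_vel': array([-0.00047499,  0.00063664, -0.00034836,  0.00030591,  0.0008789 ,
       -0.00041028]), 'joint_torque': array([-6.79515433e-04, -5.15088987e+01, -3.67734468e+01, -1.50567153e-04,
        1.06346968e-03,  5.78509102e-06]), 'tool_pos': array([ 0.23702046, -0.63200999,  0.23125793]), 'tcp_rot': array([-3.09116423e+00, -5.60595249e-01,  1.06481382e-05]), 'wrist_force': array([-0.70877969,  0.6953404 ,  0.10154   ]), 'torque': array([ 0.03124204, -0.06387943,  0.02507449]), 'grip_force': 0.0, 'width': 1.0002520340047754}
```

View top.

View pics/top0.png

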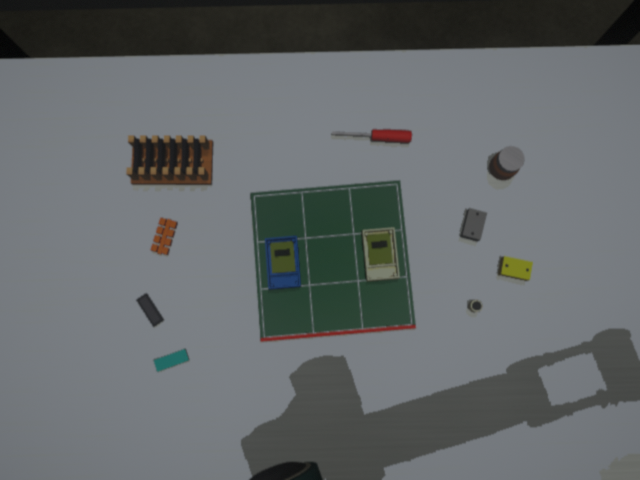

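View pics/side0.png

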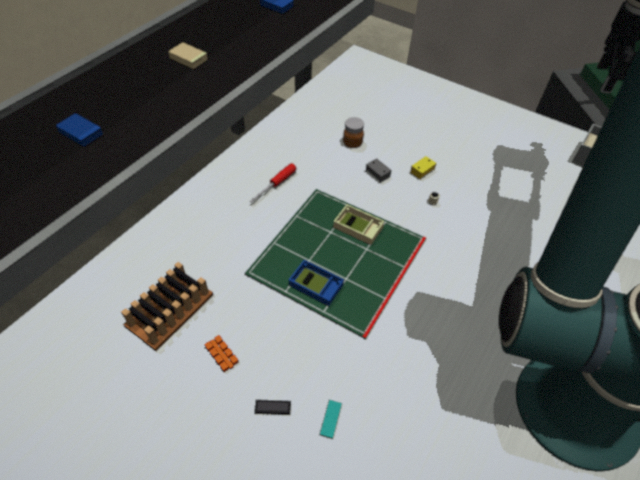

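```bash
python3 - <<'E'
import cv2,numpy as np
a=cv2.imread("pics/top0.png")
l=cv2.resize(a[205:385,120:210],None,fx=3.2,fy=3.2,interpolation=2)
r=cv2.resize(a[190:370,445:545],None,fx=3.2,fy=3.2,interpolation=2)
cv2.imwrite("pics/crop.png",np.hstack([l,r]))
E
```

```text
(no output)
```

View pics/crop.png

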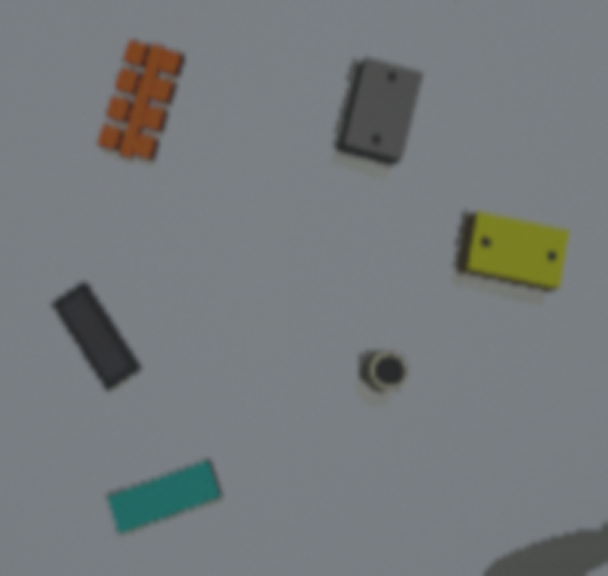

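The top view shows two bracket candidates, steel grey at (474,224) and yellow at (516,268). The lens candidates are grey at (150,309), teal at (171,360), and the rack's six at (170,160). I choose grey in both cases. There is one sprue at (164,236) and one spring at (475,306), and the crop confirms the choices. The red stripe is at the bottom (robot side), blue is on the left at (283,263) and cream on the right at (381,254).

```bash
cat > m.py <<'E'
from h import *
t=bot.read_camera("top"); s=bot.read_camera("side")
def pick(n,p,uv):
    rs=bot.regions_of(n,p); return min(rs,key=lambda r:np.hypot(*(np.array(r["bbox"]).reshape(2,2).mean(0)-uv)))["mask"]
def cen(m): return np.argwhere(m)[:,::-1].mean(0)
for n,a,b,h in (("sprue",(164,236),(222,353),.014),("spring",(475,306),(435,198),.028),("bracket",(474,224),(379,170),.025),("lens",(150,309),(272,407),.008),("blue_case",(283,263),(315,282),.028),("cream_case",(381,254),(358,225),.028)):
    try:
        mt=pick(n,t,a);ms=pick(n,s,b)
        X,e=meet(ray(t,cen(mt)),ray(s,cen(ms)))
        c=max(cv2.findContours(mt.astype(np.uint8),0,1)[0],key=len).reshape(-1,2)
        w=to_z(t,c,h)[:,:2]
        (x,y),(l1,l2),an=cv2.minAreaRect((w*1000).astype(np.float32))
        if l1<l2: an+=90
        print(n,mt.sum(),"tri",X.round(4),"err",round(e,4),"rect",round(x),round(y),round(l1),round(l2),"longdeg",round(an%180,1))
    except Exception as ex: print(n,ex)
# board
for p,nm in((t,"top"),(s,"side")):
    im=p["pixels"].astype(int)
    m=pick("board",p,(331,260) if nm=="top" else (335,265)).astype(np.uint8)
    c=max(cv2.findContours(m,0,1)[0],key=len)
    w=to_z(p,c.reshape(-1,2),.006)[:,:2]
    r=cv2.minAreaRect((w*1000).astype(np.float32));print("board",nm,r, cv2.boxPoints(r).round().tolist())
E
python3 m.py
```

```text
sprue 556 tri [0.5921 0.2933 0.0048] err 0.002 rect 591 291 35 68 longdeg 162.6
spring 120 tri [ 0.4412 -0.3113  0.0082] err 0.0015 rect 442 -307 23 21 longdeg 86.7
bracket 647 tri [ 0.6023 -0.319   0.0056] err 0.0007 rect 598 -314 42 63 longdeg 164.2
lens 420 tri [0.4486 0.3195 0.0016] err 0.0001 rect 448 318 64 25 longdeg 32.4
blue_case 1699 tri [0.5338 0.0596 0.0122] err 0.0009 rect 532 58 101 64 longdeg 2.6
cream_case 1758 tri [ 0.5467 -0.1321  0.0102] err 0.0023 rect 544 -131 104 66 longdeg 3.8
board top ((538.15234375, -36.695587158203125), (296.99420166015625, 304.7464599609375), 3.4853920936584473) [[381.0, 106.0], [399.0, -198.0], [696.0, -180.0], [677.0, 124.0]]
board side ((536.9451904296875, -30.466903686523438), (298.20770263671875, 303.52191162109375), 3.594926118850708) [[379.0, 112.0], [398.0, -191.0], [695.0, -173.0], [676.0, 130.0]]
```

```bash
python3 -m creep '[[0.9,-0.33,0,0,0.7],[0.9,-0.33,0,0,0.7],[0.9,-0.33,0,0,0.7],[0.9,-0.33,0,0,0.7],[0.9,-0.33,0,0,0.7],[0.9,-0.33,0,0,0.7],[0.9,-0.33,0,0,0.7],[0.9,-0.33,0,0,0.7],[0.9,-0.33,0,0,0.7],[0.9,-0.33,0,0,0.7],[0,0,0,1,0.7],[0,0,0,1,0.7],[0,0,0,1,0.7],[0,0,0,1,0.7],[0,0,0,1,0.7],[0,0,0,1,0.7],[0,0,0,0.35,0.7],[0,0,0,0,0.7],[0,0,0,0,0.7]]' 60
python3 - <<'E'
from h import *
p=bot.read_camera("wrist");save(p,"w1.png");T=np.array(p["world_to_cam"]);print(-T[:3,:3].T@T[:3,3],p["vfov"],p["dist_coeffs"]);s=bot.read_state();print(s["tool_pos"],R.from_rotvec(s["tcp_rot"]).as_matrix().round(3).tolist(),s["time"])
for n in("bracket",):print([(round(r["score"],2),np.round(r["bbox"])) for r in bot.look_for(n,p)])
E
```

```text
time: 4.28
tool_pos: [0.6004, -0.3195, 0.2313]
tcp_rot: [-3.112, 0.431, -0.0]
wrist_force: [0.4, -0.2, 0.2]
width: 0.696
grip_force: 0.0
[ 0.66919126 -0.33988769  0.37390917] 60.35815625110921 [-0.01223983  0.          0.          0.          0.        ]
[ 0.60040852 -0.31952496  0.23129397] [[0.962, -0.272, -0.0], [-0.272, -0.962, 0.0], [-0.0, -0.0, -1.0]] 4.325
[(0.72, array([388., 246., 454., 296.])), (0.68, array([296., 171., 340., 238.]))]
```

View pics/w1.png

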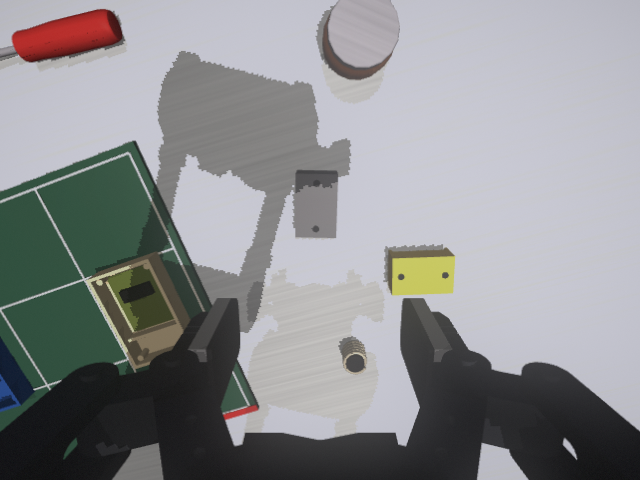

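The wrist view shows the grey bracket with its top at (296–337, 171–238), aligned with the tool. The yellow one is at (421,272), the spring at (354,355), and the jar is well clear at (360,40).

```bash
cat > g.py <<'E'
from h import *
def toolxy(dx): # world vector -> tool units
    s=bot.read_state();return (R.from_rotvec(s["tcp_rot"]).inv().apply(dx)/.05).round(2)
E
python3 - <<'E'
from g import *
p=bot.read_camera("wrist");im=p["pixels"];tcp=bot.read_state()["tool_pos"]
w=to_z(p,[(296,171),(337,171),(336,238),(295,238)],.025);c=w.mean(0);print(w.round(4).tolist(),c)
print("long",np.linalg.norm(w[0]-w[3]),"wide",np.linalg.norm(w[0]-w[1]),np.degrees(np.arctan2(*(w[0]-w[3])[[1,0]])))
print(toolxy(np.r_[c[:2]-tcp[:2],0]))
rs=[r["mask"] for r in bot.regions_of("spring",p)];t=bot.read_camera("top");s=bot.read_camera("side")
m=lambda m:np.argwhere(m)[:,::-1].mean(0)
print("spring mask",m(rs[0]),"top at .028:",to_z(p,[(355,363)],.028),"mid",to_z(p,[m(rs[0])],.014))
print("bracket tri top-wrist")
r=min(bot.regions_of("bracket",t),key=lambda r:abs(r["bbox"][0]-459));print(meet(ray(t,m(r["mask"])),ray(p,(316.5,205))))
E
```

```text
[[0.6327, -0.3087, 0.025], [0.6233, -0.3419, 0.025], [0.5669, -0.3256, 0.025], [0.5767, -0.2909, 0.025]] [ 0.59991855 -0.31676435  0.025     ]
long 0.05875444567205536 wide 0.034483762823659274 -17.62612268542754
[-0.02 -0.05 -0.  ]
spring mask [353.79242424 357.07878788] top at .028: [[ 0.44205259 -0.31052823  0.028     ]] mid [[ 0.4397309 -0.3098664  0.014    ]]
bracket tri top-wristTraceback (most recent call last):
  File "<stdin>", line 10, in <module>
ValueError: min() iterable argument is empty
```

```bash
python3 -m creep '[[0,-0.05,0.8,0,0.7],[0,0,0.9,0,0.7],[0,0,0.9,0,0.7],[0,0,0.9,0,0.7],[0,0,0.6,0,0.7],[0,0,0.4,0,0.7],[0,0,0.06,0,0.7],[0,0,0,0,0.7],[0,0,0,0,0.3],[0,0,0,0,0.3],[0,0,0,0,0.3],[0,0,0,0,0.3],[0,0,0,0,0.3],[0,0,0,0,0.3]]' 50; python3 -m creep '[[0,0,-0.2,0,0.3],[0,0,-0.4,0,0.3],[0,0,-0.7,0,0.3],[0,0,-0.7,0,0.3],[0,0,0,0,0.3]]'
python3 - <<'E'
from g import *
p=bot.read_camera("wrist");save(p,"w2.png")
E
```

```text
time: 6.38
tool_pos: [0.6026, -0.3179, 0.0055]
tcp_rot: [3.11, -0.432, 0.005]
wrist_force: [0.3, 0.8, 5.0]
width: 0.412
grip_force: 51.2
time: 7.0
tool_pos: [0.6041, -0.3188, 0.1089]
tcp_rot: [3.108, -0.432, 0.013]
wrist_force: [0.2, -0.5, -0.3]
width: 0.407
grip_force: 50.5
```

View pics/w2.png

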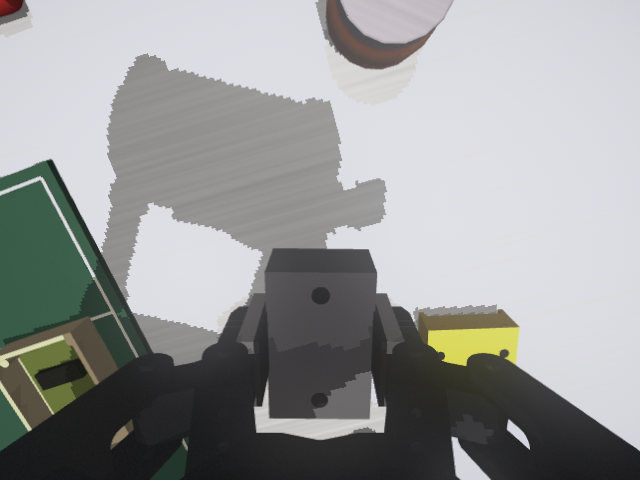

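The bracket is held squarely between the pads (265–378, 250–418) and has come off the table.

```bash
python3 -m creep '[[0,0,-0.9,0,0.3],[-0.47,-0.85,-0.3,0,0.3],[-0.47,-0.85,-0.3,0,0.3],[-0.47,-0.85,-0.3,0,0.3],[-0.47,-0.85,0,0,0.3],[-0.47,-0.85,0,0,0.3],[-0.47,-0.85,0,0,0.3],[0,0,0,-1,0.3],[0,0,0,-1,0.3],[0,0,0,-1,0.3],[0,0,0,-1,0.3],[0,0,0,-1,0.3],[0,0,0,-1,0.3],[0,0,0,-1,0.3],[0,0,0,-1,0.3],[0,0,0,-1,0.3],[0,0,0,-1,0.3]]'; python3 -m creep '[[0,0,0,-1,0.3],[0,0,0,-1,0.3],[0,0,0,-1,0.3],[0,0,0,-1,0.3],[0,0,0,-1,0.3],[0,0,0,-1,0.3],[0,0,0,-1,0.3],[0,0,0,-1,0.3],[0,0,0,-1,0.3],[0,0,0,0,0.3],[0,0,0,0,0.3]]'
python3 - <<'E'
from g import *
p=bot.read_camera("wrist");save(p,"w3.png")
t=bot.read_camera("top");save(t,"t3.png")
E
```

```text
time: 9.18
tool_pos: [0.5335, -0.0332, 0.1913]
tcp_rot: [-2.935, -1.116, 0.005]
wrist_force: [-0.6, 0.8, -0.7]
width: 0.411
grip_force: 50.6
time: 10.55
tool_pos: [0.5343, -0.0333, 0.1923]
tcp_rot: [-2.163, -2.277, 0.002]
wrist_force: [0.4, 0.9, -0.8]
width: 0.406
grip_force: 50.6
```

View pics/w3.png

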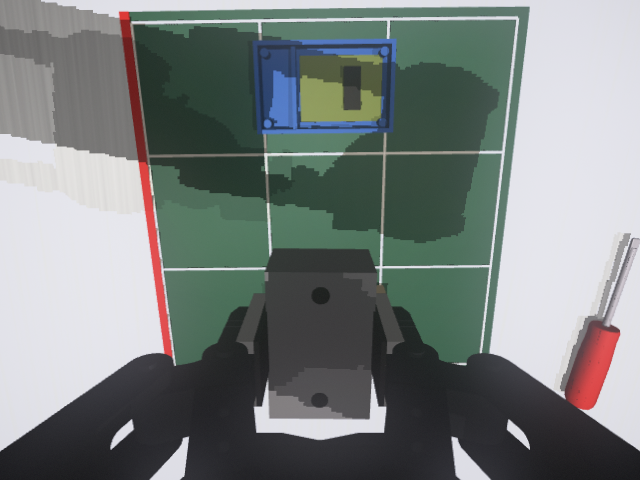

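The wrist view shows the board's line crossings at about (266,155), (385,153), (271,268) and (379.5,266), with the outer corners at (132,22) and (517,17). The blue case is at (325,86).

```bash
cat > bd.py <<'E'
from g import *
p=bot.read_camera("wrist")
uv=np.array([(266,155),(385,153),(271,268),(379.5,266),(132,22),(517,17)],np.float32)
b=np.array([(-46.5,47.5),(46.5,47.5),(-46.5,-47.5),(46.5,-47.5),(-139.5,142.5),(139.5,142.5)])/1000
w=to_z(p,uv,.006)[:,:2]
A,_=cv2.estimateAffinePartial2D(b,w);print(A,"yaw",np.degrees(np.arctan2(A[1,0],A[0,0])),"scale",np.hypot(A[0,0],A[1,0]))
print("res",((b@A[:,:2].T+A[:,2]-w)*1000).round(1).tolist())
A2,_=cv2.estimateAffinePartial2D(b[:4],w[:4]);print(A2[:,2])
print("blue (at top z .028)",to_z(p,[(325,86)],.028))
for n,c in(("sprue",(-.093,-.095)),("lens",(.093,.095))):print(n,A[:,:2]@c+A[:,2])
s=bot.read_state();print(s["tool_pos"],"tooly yaw",np.degrees(np.arctan2(*R.from_rotvec(s["tcp_rot"]).as_matrix()[[1,0],1])))
E
python3 bd.py
```

```text
Traceback (most recent call last):
  File "bd.py", line 6, in <module>
    A,_=cv2.estimateAffinePartial2D(b,w);print(A,"yaw",np.degrees(np.arctan2(A[1,0],A[0,0])),"scale",np.hypot(A[0,0],A[1,0]))
        ~~~~~~~~~~~~~~~~~~~~~~~~~~~^^^^^
cv2.error: OpenCV(4.12.0) /io/opencv/modules/calib3d/src/ptsetreg.cpp:1108: error: (-215:Assertion failed) count >= 0 && to.checkVector(2) == count in function 'estimateAffinePartial2D'
```

```bash
sed -i 's/w=to_z(p,uv,.006)\[:,:2\]/w=np.ascontiguousarray(to_z(p,uv,.006)[:,:2])/' bd.py; python3 bd.py
```

```text
[[ 0.99859057 -0.06190344  0.53907796]
 [ 0.06190344  0.99859057 -0.03688248]] yaw 3.5472726369559457 scale 1.0005074490522368
res [[-0.1, 0.8], [-0.6, 0.2], [0.1, 0.4], [0.9, -0.4], [-0.4, -0.3], [0.2, -0.7]]
[ 0.5390115  -0.03712742]
blue (at top z .028) [[0.53316073 0.05884283 0.028     ]]
sprue [ 0.45208986 -0.13750561]
lens [0.62606606 0.06374064]
[ 0.53488001 -0.03328889  0.19312798] tooly yaw 3.0001648053039762
```

```bash
python3 - <<'E'
from g import *
p=bot.read_camera("wrist");s=bot.read_state()
w=to_z(p,[(266,272),(376,272),(370,418),(269,418),(320,296),(319.5,400)],s["tool_pos"][2]+.0195)
print(w.round(4).tolist());c=w[:4].mean(0);print(c,w[4:].mean(0),s["tool_pos"], "move",toolxy(np.r_[np.array([.539,-.037])-c[:2],0]))
E
```

```text
[[0.5158, -0.0102, 0.2127], [0.5508, -0.0084, 0.2127], [0.5537, -0.0642, 0.2127], [0.5176, -0.066, 0.2127], [0.5334, -0.0176, 0.2127], [0.5353, -0.0575, 0.2127]]
[ 0.53446475 -0.03720337  0.21271147] [ 0.5343207  -0.0375462   0.21271147] [ 0.53495341 -0.03332799  0.19321147] move [-0.    0.09 -0.  ]
```

```bash
python3 -m creep '[[0,0.09,0.3,-0.1,0.3],[0,0,0.8,0,0.3],[0,0,0.8,0,0.3],[0,0,0.7,0,0.3],[0,0,0.5,0,0.3],[0,0,0.3,0,0.3],[0,0,0.15,0,0.3],[0,0,0,0,0.3],[0,0,0,0,0.3]]'
```

```text
time: 11.92
tool_pos: [0.5406, -0.0332, 0.0168]
tcp_rot: [2.149, 2.289, 0.002]
wrist_force: [0.2, -0.7, -0.2]
width: 0.408
grip_force: 50.6
```

```bash
python3 -m creep '[[0,0,0.05,0,0.3],[0,0,0.05,0,0.3],[0,0,0,0,0.3]]';  python3 -m creep '[[0,0,0,0,0.6],[0,0,0,0,0.6],[0,0,0,0,0.6],[0,0,-0.3,0,0.6],[0,0,-0.8,0,0.6],[0,0,-0.9,0,0.6],[0,0,-0.9,0,0.6],[0,0,-0.9,0,0.6],[0,0,0,0,0.6]]'
python3 - <<'E'
from g import *
p=bot.read_camera("wrist");save(p,"w4.png");print(bot.read_state()["tool_pos"])
E
```

```text
time: 12.3
tool_pos: [0.5401, -0.0332, 0.0115]
tcp_rot: [2.15, 2.29, 0.001]
wrist_force: [-0.9, -0.1, 4.0]
width: 0.407
grip_force: 50.9
time: 13.42
tool_pos: [0.543, -0.0334, 0.2072]
tcp_rot: [2.144, 2.284, 0.01]
wrist_force: [-0.0, -0.1, 0.2]
width: 0.6
grip_force: 0.0
[ 0.54125863 -0.03323444  0.20430639]
```

View pics/w4.png

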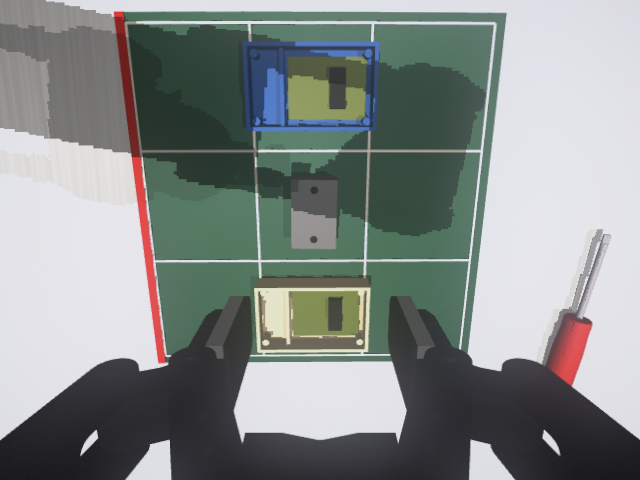

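The bracket sits in the middle cell at (314,215), between the blue and cream cases. Next I measure where it landed and work out the move to the spring.

```bash
python3 - <<'E'
from g import *
p=bot.read_camera("wrist");s=bot.read_state()
w=to_z(p,[(291,180),(337,181),(336,249),(291,249)],.031);c=w.mean(0);print("bracket",c, np.degrees(np.arctan2(*(w[0]-w[3])[[1,0]])))
print("board",to_z(p,[(253,152),(371,152),(259,261),(366,260)],.006).mean(0))
print(s["tool_pos"],"tooly",np.degrees(np.arctan2(*R.from_rotvec(s["tcp_rot"]).as_matrix()[[1,0],1])),"to spring",toolxy(np.r_[np.array([.442,-.3105])-s["tool_pos"][:2],0]))
E
```

```text
bracket [ 0.53733852 -0.03688313  0.031     ] 92.42900156059349
board [ 0.53594004 -0.03662541  0.006     ]
[ 0.53981637 -0.03309945  0.20209234] tooly 3.611733970827142 to spring [-5.41 -2.3  -0.  ]
```

```bash
python3 -m creep '[[-0.9,-0.38,0,0,0.6],[-0.9,-0.38,0,0,0.6],[-0.9,-0.38,0,0,0.6],[-0.9,-0.38,0,0,0.6],[-0.9,-0.38,0,0,0.6],[-0.9,-0.4,0,0,0.6],[0,0,0.8,0,0.6],[0,0,0.8,0,0.6],[0,0,0.7,0,0.6],[0,0,0.5,0,0.6],[0,0,0,0,0.6],[0,0,0,0,0.6]]' 25
python3 - <<'E'
from g import *
p=bot.read_camera("wrist");save(p,"w5.png");print(bot.read_state()["tool_pos"])
E
```

```text
time: 15.02
tool_pos: [0.4416, -0.3097, 0.0607]
tcp_rot: [-2.15, -2.29, 0.0]
wrist_force: [-0.0, -1.2, 0.0]
width: 0.596
grip_force: 0.0
[ 0.44221962 -0.31014836  0.06158433]
```

View pics/w5.png

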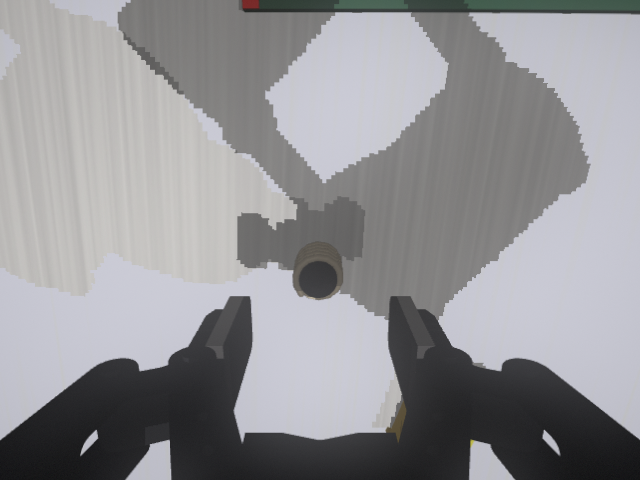

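The spring's top is at (319,279), centred between the fingers.

```bash
python3 - <<'E'
from g import *
p=bot.read_camera("wrist");print(to_z(p,[(319,279)],.028),bot.read_state()["tool_pos"])
E
python3 -m creep '[[0,0,0.5,0,0.6],[0,0,0.4,0,0.6],[0,0,0.17,0,0.6],[0,0,0,0,0.6]]'
```

```text
[[ 0.44118853 -0.31013548  0.028     ]] [ 0.44251754 -0.3103689   0.06200599]
time: 15.62
tool_pos: [0.4419, -0.3099, 0.0076]
tcp_rot: [2.15, 2.29, 0.0]
wrist_force: [-0.3, -0.5, -0.5]
width: 0.596
grip_force: 0.0
```

```bash
python3 -m creep '[[0,0,0,0,0.2],[0,0,0,0,0.2],[0,0,0,0,0.2],[0,0,0,0,0.2],[0,0,0,0,0.2],[0,0,-0.1,0,0.2],[0,0,-0.4,0,0.2],[0,0,-0.8,0,0.2],[0,0,-0.9,0,0.2],[0,0,-0.4,0,0.2],[0.8,0.4,0,0,0.2],[0.8,0.4,0,0,0.2],[0.8,0.4,0,0,0.2],[0.8,0.4,0,0,0.2],[0.8,0.3,0,0,0.2],[0.8,0.3,0,0,0.2],[0,0,0,0,0.2],[0,0,0,0,0.2]]' 25
python3 - <<'E'
from g import *
p=bot.read_camera("wrist");save(p,"w6.png");print(bot.read_state()["tool_pos"])
E
```

```text
time: 17.88
tool_pos: [0.536, -0.0634, 0.1371]
tcp_rot: [-2.149, -2.291, 0.001]
wrist_force: [-0.6, -0.1, -0.4]
width: 0.273
grip_force: 24.6
[ 0.53593303 -0.06386855  0.13709371]
```

View pics/w6.png

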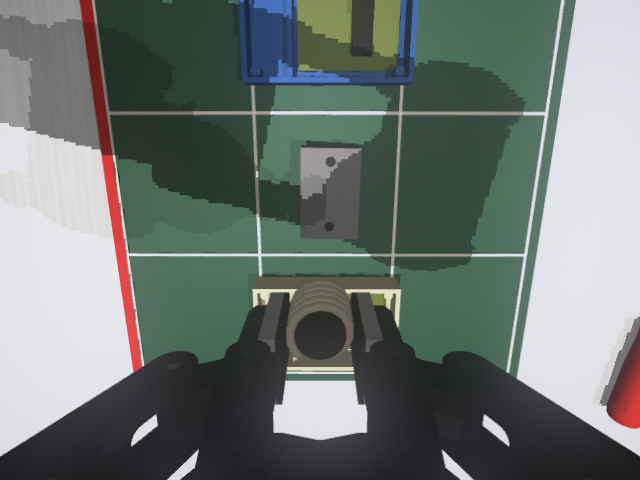

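The spring is gripped with its top at (320,335). The bracket's top is at (330,193), with corners (301,148), (361,149), (357,239) and (300,237).

```bash
python3 - <<'E'
from g import *
p=bot.read_camera("wrist");s=bot.read_state();z=s["tool_pos"][2]
b=to_z(p,[(301,148),(361,149),(357,239),(300,237)],.031).mean(0);h=to_z(p,[(330,161),(329,227)],.031).mean(0);sp=to_z(p,[(320,335)],z+.0204)[0]
print(b,h,sp,s["tool_pos"],toolxy(np.r_[(b-sp)[:2],0]),toolxy(np.r_[(b-s["tool_pos"])[:2],0]))
E
```

```text
[ 0.53976543 -0.03778787  0.031     ] [ 0.539623   -0.03787327  0.031     ] [ 0.53512594 -0.06185537  0.15756679] [ 0.53597558 -0.06418658  0.13716679] [ 0.47  0.12 -0.  ] [ 0.52  0.11 -0.  ]
```

```bash
python3 -m creep '[[0.48,0.11,0,0,0.2],[0,0,0.4,0,0.2],[0,0,0.6,0,0.2],[0,0,0.5,0,0.2],[0,0,0.3,0,0.2],[0,0,0.1,0,0.2],[0,0,0,0,0.2],[0,0,0,0,0.2]]'
```

```text
time: 18.98
tool_pos: [0.5413, -0.0392, 0.0434]
tcp_rot: [2.149, 2.289, 0.002]
wrist_force: [0.4, -0.5, -0.7]
width: 0.268
grip_force: 24.6
```

```bash
python3 -m creep '[[0,0,0.05,0,0.2],[0,0,0.05,0,0.2],[0,0,0,0,0.2]]'; python3 -m creep '[[0,0,0,0,0.5],[0,0,0,0,0.5],[0,0,0,0,0.5],[0,0,-0.3,0,0.5],[0,0,-0.8,0,0.5],[0,0,-0.9,0,0.5],[0,0,-0.9,0,0.5],[0,0,-0.5,0,0.6],[0,0,0,0,0.6],[0,0,0,0,0.6]]'
python3 - <<'E'
from g import *
p=bot.read_camera("wrist");save(p,"w7.png");s=bot.read_state();print(s["tool_pos"])
r=bot.regions_of("sprue",bot.read_camera("top"));print([x["score"] for x in r])
print("to sprue",toolxy(np.r_[np.array([.591,.292])-s["tool_pos"][:2],0]))
E
```

```text
time: 19.35
tool_pos: [0.5413, -0.0391, 0.0394]
tcp_rot: [2.149, 2.29, 0.001]
wrist_force: [-4.9, -0.1, 11.3]
width: 0.268
grip_force: 25.6
time: 20.6
tool_pos: [0.5396, -0.039, 0.2064]
tcp_rot: [-2.15, -2.29, 0.001]
wrist_force: [0.6, -0.8, -0.1]
width: 0.6
grip_force: 0.0
[ 0.53917259 -0.03887972  0.20565454]
[0.68]
to sprue [ 6.54  1.45 -0.  ]
```

View pics/w7.png

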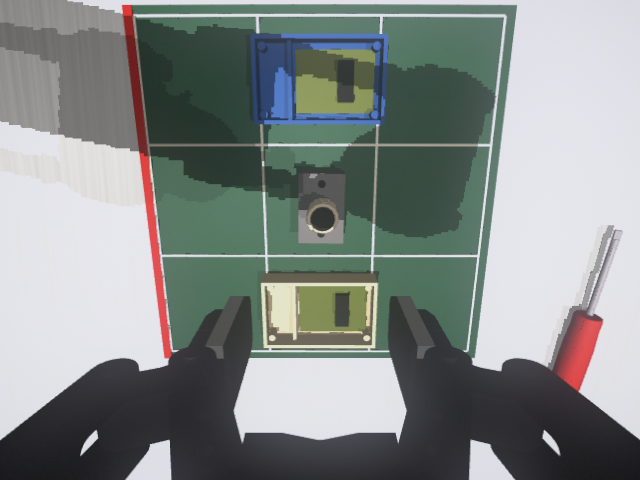

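```bash
python3 - <<'E'
from g import *
p=bot.read_camera("wrist")
print((to_z(p,[(322,219)],.059)[0]-to_z(p,[(298,174),(345,173),(344,243),(299,243)],.031).mean(0))[:2])
E
python3 -m creep '[[0.82,0.18,0,0,0.6],[0.82,0.18,0,0,0.6],[0.82,0.18,0,0,0.6],[0.82,0.18,0,0,0.6],[0.82,0.18,0,0,0.6],[0.82,0.18,0,0,0.6],[0.82,0.18,0,0,0.6],[0.8,0.18,0,0,0.6],[0,0,0,-1,0.6],[0,0,0,-1,0.6],[0,0,0,-1,0.6],[0,0,0,-1,0.6],[0,0,0,-1,0.6],[0,0,0,-1,0.6],[0,0,0,-1,0.6],[0,0,0,-1,0.6],[0,0,0,-1,0.6],[0,0,0,-1,0.6],[0,0,0,-1,0.6],[0,0,0,-1,0.6]]' 50
python3 -m creep '[[0,0,0.5,0,0.6],[0,0,0.5,0,0.6],[0,0,0.5,0,0.6],[0,0,0,0,0.6],[0,0,0,0,0.6]]'
python3 - <<'E'
from g import *
p=bot.read_camera("wrist");save(p,"w8.png");s=bot.read_state();print(s["tool_pos"],"tooly",np.degrees(np.arctan2(*R.from_rotvec(s["tcp_rot"]).as_matrix()[[1,0],1])))
E
```

```text
[ 0.00037413 -0.00110722]
time: 23.3
tool_pos: [0.5911, 0.2916, 0.2058]
tcp_rot: [-0.476, -3.103, 0.002]
wrist_force: [-0.1, -0.4, -0.8]
width: 0.6
grip_force: 0.0
time: 23.92
tool_pos: [0.5918, 0.2919, 0.1324]
tcp_rot: [-0.482, -3.104, 0.0]
wrist_force: [0.2, 1.4, -0.0]
width: 0.602
grip_force: 0.0
[0.59234002 0.29215633 0.13325397] tooly 72.36312048599532
```

View pics/w8.png

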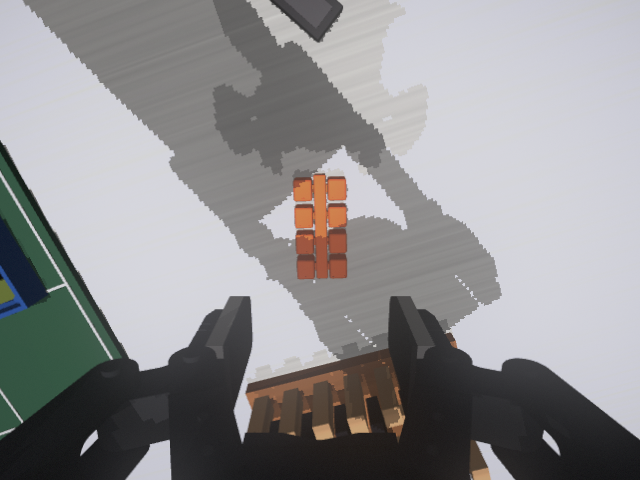

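The sprue is at (320,228), aligned with the tool. The rack's near edge is at about (320,370), behind the gripper. I'll check that clearance before descending.

```bash
python3 - <<'E'
from g import *
p=bot.read_camera("wrist");s=bot.read_state();i=R.from_rotvec(s["tcp_rot"]).inv()
f=lambda uv,z:(i.apply(to_z(p,uv,z)-s["tool_pos"])*1000).round(1)
print("sprue",f([(294,178),(346,178),(346,278),(297,278)],.014),f([(294,178),(346,178),(346,278),(297,278)],.014).mean(0))
print("rack edge lo",f([(250,383),(440,343)],.01),"posts top",f([(290,395),(450,335)],.055))
E
```

```text
sprue [[ 35.3 -17.5 119.6]
 [ 35.2  15.5 119.7]
 [-33.   16.7 119.8]
 [-32.9 -16.7 119.7]] [  1.15  -0.5  119.7 ]
rack edge lo [[-119.5  -53.7  123.8]
 [ -85.7   86.5  124. ]] posts top [[-95.7 -20.   78.8]
 [-53.4  77.2  78.9]]
```

```bash
python3 -m creep '[[0.02,0,0.7,0,0.6],[0,0,0.8,0,0.6],[0,0,0.6,0,0.6],[0,0,0.35,0,0.6],[0,0,0.12,0,0.6],[0,0,0,0,0.6],[0,0,0,0,0.6]]' 40;python3 -m creep '[[0,0,0,0,0.3],[0,0,0,0,0.3],[0,0,0,0,0.3],[0,0,0,0,0.3],[0,0,0,0,0.3],[0,0,0,0,0.3]]'; python3 -m creep '[[0,0,-0.1,0,0.3],[0,0,-0.4,0,0.3],[0,0,-0.8,0,0.3],[0,0,-0.9,0,0.3],[0,0,-0.9,0,0.3],[0,0,-0.9,0,0.3],[0,0,0,0,0.3],[0,0,0,0,0.3]]'
python3 - <<'E'
from g import *
p=bot.read_camera("wrist");s=bot.read_state();save(p,"w9.png")
print(s["tool_pos"],toolxy(np.r_[np.array([.452,-.1375])-s["tool_pos"][:2],0]))
r=bot.regions_of("sprue",p);print([(x["score"],x["bbox"]) for x in r])
E
```

```text
time: 24.9
tool_pos: [0.592, 0.2927, 0.0055]
tcp_rot: [0.481, 3.102, 0.002]
wrist_force: [0.3, 0.6, -0.2]
width: 0.601
grip_force: 0.0
time: 25.65
tool_pos: [0.5919, 0.2927, 0.0054]
tcp_rot: [0.481, 3.102, 0.002]
wrist_force: [-0.2, -0.8, 6.2]
width: 0.379
grip_force: 40.1
time: 26.65
tool_pos: [0.5904, 0.292, 0.2043]
tcp_rot: [0.482, 3.104, 0.0]
wrist_force: [0.1, 0.0, -0.9]
width: 0.386
grip_force: 39.6
[0.58972343 0.29173382 0.20282223] [ 0.02 -9.02  0.01]
[(0.64, [269.5, 220.4, 369.3, 405.0])]
```

```bash
python3 -m creep '[[0,-0.5,0,0,0.3],[0,-0.9,0,0,0.3],[0,-0.9,0,0,0.3],[0,-0.9,0,0,0.3],[0,-0.9,0,0,0.3],[0,-0.9,0,0,0.3],[0,-0.9,0,0,0.3],[0,-0.9,0,0,0.3],[0,-0.9,0,0,0.3],[0,-0.9,0,0,0.3],[0,-0.42,0,0,0.3],[0,0,0,1,0.3],[0,0,0,1,0.3],[0,0,0,1,0.3],[0,0,0,1,0.3],[0,0,0,1,0.3],[0,0,0,1,0.3]]';python3 -m creep '[[0,0,0,1,0.3],[0,0,0,1,0.3],[0,0,0,1,0.3],[0,0,0,1,0.3],[0,0,0,1,0.3],[0,0,0,1,0.3],[0,0,0,0,0.3],[0,0,0,0,0.3]]'
python3 - <<'E'
from g import *
p=bot.read_camera("wrist");s=bot.read_state();save(p,"w10.png")
print(s["tool_pos"],"tooly",np.degrees(np.arctan2(*R.from_rotvec(s["tcp_rot"]).as_matrix()[[1,0],1])))
E
```

```text
time: 28.88
tool_pos: [0.4528, -0.1372, 0.2018]
tcp_rot: [-1.381, -2.818, 0.001]
wrist_force: [-0.1, -0.0, -0.1]
width: 0.383
grip_force: 39.7
time: 29.88
tool_pos: [0.4534, -0.1374, 0.2028]
tcp_rot: [-2.147, -2.291, 0.001]
wrist_force: [0.1, 0.2, -0.7]
width: 0.38
grip_force: 39.7
[ 0.45360465 -0.13747587  0.20305856] tooly 3.685877430445893
```

View pics/w10.png

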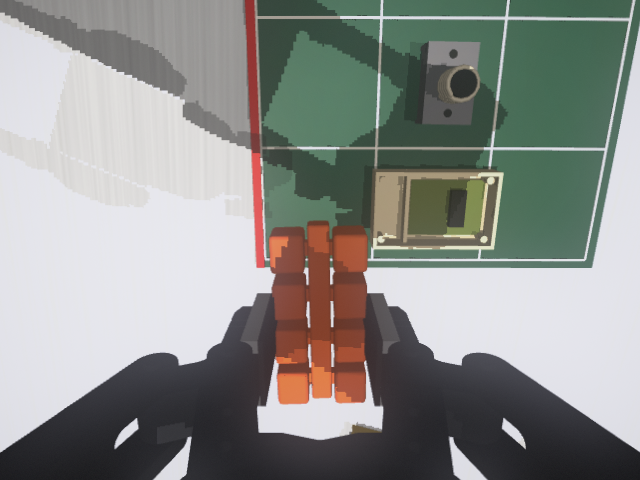

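The sprue is held, with its caps spanning (270–367, 228–403). Board crossings show at (382,17), (508,18), (377,148) and (495,149). The cream case is at (437,208), directly behind the target cell.

```bash
python3 - <<'E'
from g import *
p=bot.read_camera("wrist");s=bot.read_state()
uv=[(382,17),(508,18),(377,148),(495,149),(261,148)]
b=np.array([(-46.5,47.5),(46.5,47.5),(-46.5,-47.5),(46.5,-47.5),(-139.5,-47.5)])/1000
w=np.ascontiguousarray(to_z(p,uv,.006)[:,:2]);A,_=cv2.estimateAffinePartial2D(b,w);print(A)
T=A[:,:2]@(-.093,-.095)+A[:,2]
c=to_z(p,[(270,228),(367,228),(365,402),(278,403)],s["tool_pos"][2]+.0086);print(c.round(4).tolist());c=c.mean(0)
print(T,c,"move",toolxy(np.r_[T-c[:2],0]))
E
```

```text
[[ 1.00952592 -0.06318661  0.5403553 ]
 [ 0.06318661  1.00952592 -0.03696927]]
[[0.4339, -0.103, 0.2119], [0.4664, -0.1009, 0.2119], [0.4723, -0.1699, 0.2119], [0.439, -0.1724, 0.2119]]
[ 0.45247212 -0.13875058] [ 0.45290871 -0.13654401  0.21187627] move [-0.04 -0.01 -0.  ]
```

```bash
python3 -m creep '[[-0.04,0,0.5,0,0.3],[0,0,0.9,0,0.3],[0,0,0.9,0,0.3],[0,0,0.7,0,0.3],[0,0,0.5,0,0.3],[0,0,0.23,0,0.3],[0,0,0,0,0.3],[0,0,0,0,0.3]]'
```

```text
time: 30.98
tool_pos: [0.4553, -0.14, 0.0184]
tcp_rot: [2.149, 2.289, 0.001]
wrist_force: [0.0, -0.4, -0.6]
width: 0.383
grip_force: 39.7
```

```bash
python3 -m creep '[[0.02,-0.04,0.07,0,0.3],[0,0,0.05,0,0.3],[0,0,0,0,0.3]]'; python3 -m creep '[[0,0,0,0,0.48],[0,0,0,0,0.48],[0,0,0,0,0.48],[0,0,-0.3,0,0.48],[0,0,-0.8,0,0.48],[0,0,-0.9,0,0.5],[0,0,-0.9,0,0.5],[0,0,-0.9,0,0.5],[0,0,0,0,0.5],[0,0,0,0,0.5]]'
python3 - <<'E'
from g import *
p=bot.read_camera("wrist");s=bot.read_state();save(p,"w11.png")
print(s["tool_pos"],"to lens",toolxy(np.r_[np.array([.448,.319])-s["tool_pos"][:2],0]))
t=bot.read_camera("top");save(t,"t11.png")
r=bot.regions_of("sprue",t)
for x in r:
    m=x["mask"];print(x["score"],to_z(t,[np.argwhere(m)[:,::-1].mean(0)],.018))
E
```

```text
time: 31.35
tool_pos: [0.4522, -0.1388, 0.0114]
tcp_rot: [2.15, 2.29, 0.0]
wrist_force: [0.0, -0.3, 0.0]
width: 0.383
grip_force: 39.7
time: 32.6
tool_pos: [0.4519, -0.1387, 0.2017]
tcp_rot: [2.15, 2.29, 0.0]
wrist_force: [0.1, -0.1, 0.1]
width: 0.502
grip_force: 0.0
[ 0.45128766 -0.13847779  0.20061295] to lens [9.14 0.51 0.  ]
0.16 [[0.44714013 0.31396837 0.018     ]]
```

View pics/w11.png

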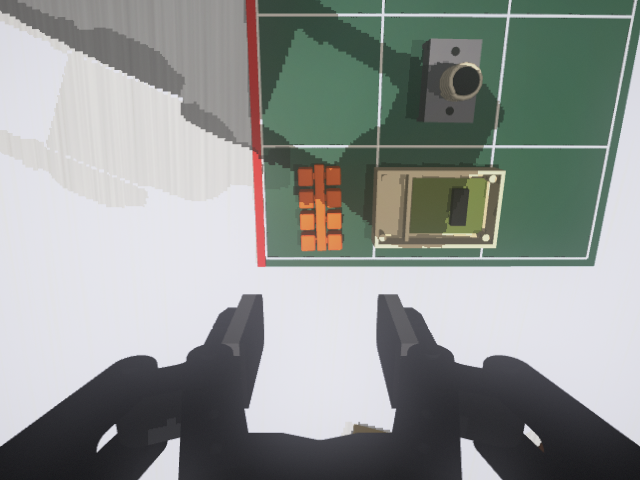

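The sprue sits in the middle of the cell in front of the cream case at (320,208), parallel to the red edge. Next is the lens.

```bash
python3 -m creep '[[0.83,0.05,0,0,0.5],[0.83,0.05,0,0,0.5],[0.83,0.05,0,0,0.5],[0.83,0.05,0,0,0.5],[0.83,0.05,0,0,0.5],[0.83,0.05,0,0,0.5],[0.83,0.05,0,0,0.5],[0.83,0.05,0,0,0.5],[0.83,0.05,0,0,0.5],[0.83,0.05,0,0,0.5],[0.84,0.01,0,0,0.5],[0,0,0,1,0.5],[0,0,0,1,0.5],[0,0,0,1,0.5],[0,0,0,1,0.5],[0,0,0,1,0.5],[0,0,0,1,0.5],[0,0,0,1,0.5],[0,0,0,1,0.5],[0,0,0,1,0.5]]' 40
python3 -m creep '[[0,0,0.5,1,0.5],[0,0,0.5,0.7,0.5],[0,0,0.5,0,0.5],[0,0,0,0,0.5],[0,0,0,0,0.5]]'
python3 - <<'E'
from g import *
p=bot.read_camera("wrist");save(p,"w12.png");s=bot.read_state();i=R.from_rotvec(s["tcp_rot"]).inv()
print(s["tool_pos"],"tooly",np.degrees(np.arctan2(*R.from_rotvec(s["tcp_rot"]).as_matrix()[[1,0],1])))
for r in bot.regions_of("lens",p):
    m=r["mask"];c=max(cv2.findContours(m.astype(np.uint8),0,1)[0],key=len).reshape(-1,2)
    w=i.apply(to_z(p,c,.008)-s["tool_pos"])[:,:2]*1000
    print(r["score"],r["bbox"],p["pixels"][m].mean(0),cv2.minAreaRect(w.astype(np.float32)))
E
```

```text
time: 35.25
tool_pos: [0.4479, 0.3184, 0.1994]
tcp_rot: [2.934, 1.122, -0.005]
wrist_force: [-0.5, 0.0, -0.2]
width: 0.502
grip_force: 0.0
time: 35.88
tool_pos: [0.4488, 0.3189, 0.1262]
tcp_rot: [3.017, 0.874, -0.001]
wrist_force: [0.3, -0.4, 0.5]
width: 0.505
grip_force: 0.0
[0.44927671 0.31923541 0.12696513] tooly -57.696719000499016
0.81 [257.7, 346.8, 345.1, 391.0] [51.59869138 92.69247546 90.69974555] ((-104.89683532714844, -13.655712127685547), (28.00360107421875, 61.248435974121094), 13.483510971069336)
0.6 [300.2, 182.6, 339.6, 278.3] [73.22177303 71.71585331 74.56222928] ((-2.019510269165039, 0.3403587341308594), (23.894441604614258, 64.75716400146484), 89.33173370361328)
```

View pics/w12.png

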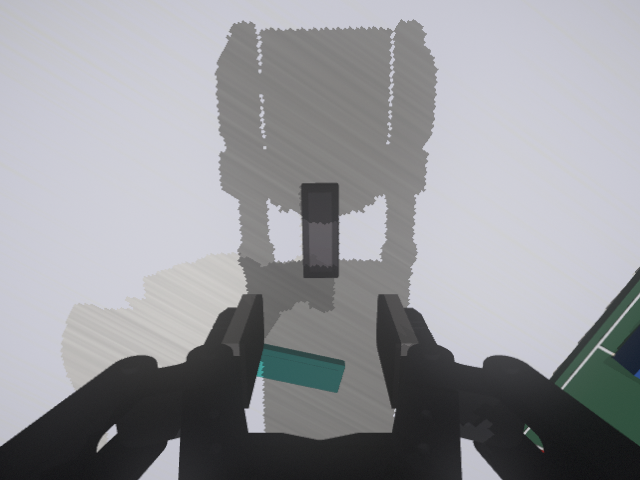

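The grey lens is at (320,230), aligned between the fingers. The teal one, behind at (302,368), is clear of them.

```bash
python3 -m creep '[[-0.04,0,0.7,0,0.5],[0,0,0.8,0,0.5],[0,0,0.6,0,0.5],[0,0,0.3,0,0.5],[0,0,0.08,0,0.5],[0,0,0,0,0.5],[0,0,0,0,0.5],[0,0,0,0,0.5]]' 30
```

```text
time: 36.98
tool_pos: [0.4478, 0.3184, 0.0033]
tcp_rot: [-3.017, -0.874, -0.003]
wrist_force: [1.2, -0.6, -0.4]
width: 0.5
grip_force: 0.0
```

```bash
python3 -m creep '[[0,0,0,0,0.2],[0,0,0,0,0.2],[0,0,0,0,0.2],[0,0,0,0,0.2],[0,0,0,0,0.2],[0,0,0,0,0.2]]'; python3 -m creep '[[0,0,-0.1,0,0.2],[0,0,-0.4,0,0.2],[0,0,-0.8,0,0.2],[0,0,-0.9,0,0.2],[0,0,-0.9,0,0.2],[0,0,-0.9,0,0.2],[0,0,0,0,0.2],[0,0,0,0,0.2]]'
python3 - <<'E'
from g import *
p=bot.read_camera("wrist");s=bot.read_state()
print(s["tool_pos"],toolxy(np.r_[np.array([.626,.064])-s["tool_pos"][:2],0]))
E
```

```text
time: 37.72
tool_pos: [0.4476, 0.3182, 0.003]
tcp_rot: [-3.017, -0.874, -0.001]
wrist_force: [-1.2, 0.0, 6.0]
width: 0.268
grip_force: 29.9
time: 38.72
tool_pos: [0.4466, 0.3175, 0.2016]
tcp_rot: [3.017, 0.874, -0.002]
wrist_force: [-0.1, -0.7, -0.5]
width: 0.27
grip_force: 29.4
[0.44604056 0.31718209 0.20062433] [ 0.34  6.2  -0.  ]
```

```bash
python3 -m creep '[[0.04,0.6,0,0,0.2],[0.04,0.8,0,0,0.2],[0.04,0.8,0,0,0.2],[0.04,0.8,0,0,0.2],[0.04,0.8,0,0,0.2],[0.04,0.8,0,0,0.2],[0.05,0.8,0,0,0.2],[0.05,0.8,0,0,0.2],[0,0,0,-1,0.2],[0,0,0,-1,0.2],[0,0,0,-1,0.2],[0,0,0,-1,0.2],[0,0,0,-1,0.2],[0,0,0,-1,0.2],[0,0,0,-1,0.2],[0,0,0,-1,0.2],[0,0,0,-1,0.2],[0,0,0,-1,0.2],[0,0,0,-0.7,0.2],[0,0,0,0,0.2]]'
python3 - <<'E'
from g import *
p=bot.read_camera("wrist");save(p,"w13.png");s=bot.read_state()
print(s["tool_pos"],"tooly",np.degrees(np.arctan2(*R.from_rotvec(s["tcp_rot"]).as_matrix()[[1,0],1])))
E
```

```text
time: 41.28
tool_pos: [0.6258, 0.0648, 0.1997]
tcp_rot: [-2.149, -2.287, 0.005]
wrist_force: [0.2, -1.6, 0.1]
width: 0.271
grip_force: 29.5
[0.62597387 0.06482877 0.20010461] tooly 3.5331997316996953
```

View pics/w13.png

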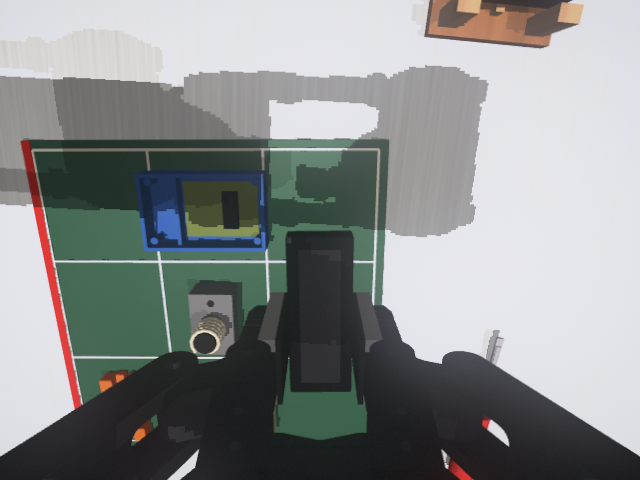

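The lens is held at (287–353, 233–391). The target cell spans roughly (265–379, 150–262), behind the blue case at (203,210).

```bash
python3 - <<'E'
from g import *
p=bot.read_camera("wrist");s=bot.read_state()
uv=[(147,151),(263,150),(159,262),(267,262),(379,150),(375,262)]
b=np.array([(-46.5,142.5),(46.5,142.5),(-46.5,47.5),(46.5,47.5),(139.5,142.5),(139.5,47.5)])/1000
w=np.ascontiguousarray(to_z(p,uv,.006)[:,:2]);A,_=cv2.estimateAffinePartial2D(b,w);print(A)
T=A[:,:2]@(.093,.095)+A[:,2]
c=to_z(p,[(286,233),(353,233),(351,391),(290,391)],s["tool_pos"][2]+.005);print(c.round(4).tolist());c=c.mean(0)
print(T,c,"move",toolxy(np.r_[T-c[:2],0]))
E
```

```text
[[ 1.00099937 -0.06201595  0.53867263]
 [ 0.06201595  1.00099937 -0.03793181]]
[[0.6116, 0.097, 0.2056], [0.6347, 0.0985, 0.2056], [0.6393, 0.0346, 0.2056], [0.6155, 0.0331, 0.2056]]
[0.62587406 0.06293061] [0.62527246 0.06579701 0.20556505] move [-0.06  0.01 -0.  ]
```

```bash
python3 -m creep '[[-0.05,0,0.5,0,0.2],[0,0,0.9,0,0.2],[0,0,0.9,0,0.2],[0,0,0.7,0,0.2],[0,0,0.5,0,0.2],[0,0,0.22,0,0.2],[0,0,0,0,0.2],[0,0,0,0,0.2],[0,0,0,0,0.2]]'
```

```text
time: 42.5
tool_pos: [0.6286, 0.0625, 0.0179]
tcp_rot: [2.149, 2.289, 0.003]
wrist_force: [-0.0, 0.6, 0.1]
width: 0.267
grip_force: 29.5
```

```bash
python3 -m creep '[[0,-0.03,0.08,0,0.2],[0,0,0.08,0,0.2],[0,0,0,0,0.2],[0,0,0,0,0.2]]'; python3 -m creep '[[0,0,0,0,0.4],[0,0,0,0,0.4],[0,0,0,0,0.4],[0,0,-0.3,0,0.4],[0,0,-0.8,0,0.4],[0,0,-0.9,0,0.5],[0,0,-0.9,0,0.5],[0,0,-0.9,0,0.5],[0,0,-0.9,0,0.5],[-0.9,0,0,0,0.5],[-0.9,0,0,0,0.5],[0,0,0,0,0.5],[0,0,0,0,0.5]]'
python3 - <<'E'
from g import *
p=bot.read_camera("wrist");save(p,"w14.png");s=bot.read_state();print(s["tool_pos"])
for n in("lens","bracket","sprue","spring"):print(n,[(round(r["score"],2),np.round(r["bbox"])) for r in bot.look_for(n,p)])
E
```

```text
time: 43.0
tool_pos: [0.6259, 0.0623, 0.009]
tcp_rot: [2.15, 2.29, 0.0]
wrist_force: [-1.7, 0.3, 4.4]
width: 0.271
grip_force: 30.1
time: 44.62
tool_pos: [0.6314, -0.0273, 0.2439]
tcp_rot: [-2.151, -2.289, -0.001]
wrist_force: [0.4, 0.1, -0.1]
width: 0.497
grip_force: 0.0
[ 0.63137993 -0.02680023  0.24373458]
lens [(0.72, array([304.,  53., 334., 133.]))]
bracket [(0.89, array([194., 172., 244., 238.]))]
sprue [(0.55, array([108., 264., 158., 333.]))]
spring [(0.62, array([196., 195., 229., 232.]))]
```

View pics/w14.png

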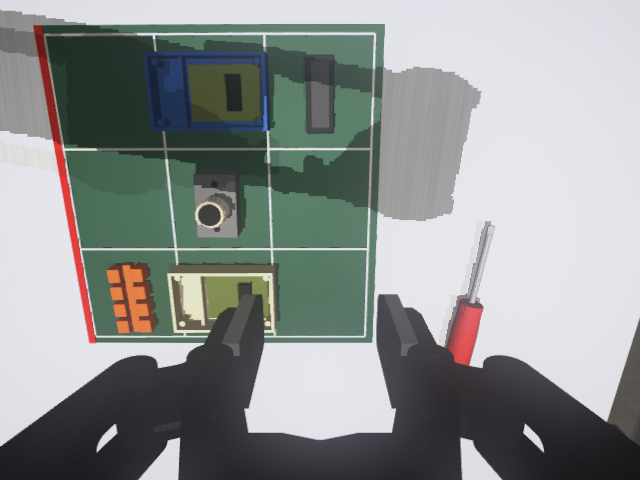

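All parts are in place: lens (319,93), bracket with the spring upright on it (218,205), and sprue (131,298). I'll do a quick numeric check, then hand in.

```bash
python3 - <<'E'
from g import *
p=bot.read_camera("wrist")
uv=[(153,34),(265,34),(164,149),(268,149),(173,249),(271,249),(375,34),(371,149),(368,249)]
b=np.array([(x,y) for x,y in [(-46.5,142.5),(46.5,142.5),(-46.5,47.5),(46.5,47.5),(-46.5,-47.5),(46.5,-47.5),(139.5,142.5),(139.5,47.5),(139.5,-47.5)]])/1000
w=np.ascontiguousarray(to_z(p,uv,.006)[:,:2]);A,_=cv2.estimateAffinePartial2D(w,b)
f=lambda u,z:to_z(p,u,z)[:,:2]@A[:,:2].T+A[:,2]
for n,u,z in(("lens",[(306,55),(332,55),(334,132),(308,132)],.014),("sprue",[(108,269),(146,265),(155,331),(119,332)],.02),("bracket",[(194,175),(240,174),(239,237),(197,237)],.031),("spring",[(210,215)],.059)):
    q=f(u,z);a=(q[0]-q[-1]);print(n,q.mean(0).round(4),np.degrees(np.arctan2(a[0],a[1])).round(1))
s=bot.read_state();print(s["wrist_force"],s["grip_force"])
print(bot.finish_job())
E
```

```text
lens [0.0935 0.0937] -1.3
sprue [-0.0876 -0.0948] -1.1
bracket [0.0041 0.    ] 2.0
spring [ 0.0045 -0.0011] 0.0
[0.99947982 0.77495134 0.22721862] 0.0
the job is handed in; nothing more can be done
None
```

I set all four parts out, released them and handed the job in at about 45 s; my last camera check put the bracket, sprue and lens within about 6 mm and 2° of their targets and the spring about 1 mm off the bracket's middle, but no verdict was returned.

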